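# Grease a bearing with a push-type gun

### The arm

A 6-joint arm with a two-finger parallel gripper is mounted at the origin on the work surface. World frame = base frame: x ahead of the robot, y to its left, z up, the work surface at z = 0. Lengths are in mm, angles in rad, forces in N, time in s.
With the tool pointing down it reaches from about 350 to 975 mm from the base axis. Payload 7.1 kg.
Tool frame: the origin (TCP) lies midway between the tips of the shut fingers; the grasp point (between the pads) lies 19 mm behind it (ctrl.grip_depth is the distance from the TCP to the grasp point, in mm); z points along the fingers, y is the line along which they close (so a half turn about z gives the same grasp; the last joint's range is limited). The gripper opens to 88 mm and grips with 3 to 60 N. Pads are 20 mm wide; open, the fingers measure 115 mm over their backs; the gripper's body (75 mm by 178 mm) begins 61 mm behind the grasp point.
Start: joints at [1.206, 0.423, 1.63, -0, 1.089, -0.019], TCP at [211.811, 587.997, 222.675] pointing down, gripper open.
Joint ranges: [-3, 3], [-0.9, 2.11], [0.09, 2.58], [-1.31, 4.45], [0.11, 2.69], [-2.54, 2.54]. Speed limits (rad/s): [2.39, 2.39, 3.01, 3.14, 3.14, 3.14].

### API

Orientations are given as a rotation vector (axis times angle).
In Python, from workcell import ctrl, cams gives the robot as it stands.
- The arm moves only by the tool move_arm, never from a script. Its argument "steps" is a list of rows, each a list of 3 entries, a list of its own where there are three numbers: the shift along the tool's x, y, z in units of 25 mm (1.0 is 25 mm), then the turn about the tool's z in units of 5 degrees (1.0 is 5 degrees), then the closure, from 0 (fully open) to 1 (shut). A call has 1 to 20 rows; each row shifts and turns the commanded pose from where the row before left it, along the tool's axes as they then stand; what a row does not reach is not made up. A row lasts 1/12 s, in which the tool goes at most 41.7 mm and 7.16 degrees, less where a joint would pass 70% of its speed; a pose out of reach is approached as far as the arm can. A call is refused whole if a number of a shift passes 1 or a number of a turn 1, either way. A call with a gripper value outside its range is refused whole. The fingers move at their own pace and stop on an object; the grip force is fixed at half the most. Time passes only in rows, so rows that do not move let the fingers close. It gives the time, the measured TCP pose, the force, the opening and the grip force at its end, in the units of the state.
- ctrl.get_obs(): the state, without advancing time (a new reading comes with each control period).
- cams.get_image(name): name is "scene" or "top" or "wrist"; returns a dict with "image" (420x560x3 uint8, red, green, blue), "camera_matrix" (3x3 intrinsics, pixels), "xyz" and "rotation" of the camera in the world; the wrist camera has in their place "mount" (4x4, takes a point from camera to tool coordinates, whose origin is the TCP and whose axes are the flange's). Camera axes: x right, y down, z forward; pixel columns grow to the right and rows downward; lengths in mm; the calibration is good to about 2 mm. A picture is of the moment at which its call begins: read the wrist's pose just before it. There is no depth.
- ctrl.close_job(): hands the job in; it is judged then, once.
Trained networks look in the newest picture that a camera, given by its name, has taken for a name from the list of things; names that differ only in an ending like _2 or _b are one class to them, and where a whole thing is asked for, a point or a joint stands for the part that bears it (a point fixed in the world has none). Each returns a list of dicts, best first, with "p" (0 to 1); they miss things now and then, are a little off and sometimes report something else, mostly with a low value. They report only what shows in the picture. A call takes as long as a camera call. They do not tell look-alikes from the thing itself.
- cams.boxes_of(camera, thing): "rect" ([centre column, centre row, width, height] in pixels, round what is visible of it).
- cams.cut_out(camera, thing): "pixels" (420x560 bool, what is visible of it) and "rect" ([centre column, centre row, width, height] in pixels, round what is visible of it).
The state is a dict: "t": time; "qpos": joint angles; "qvel": joint speeds; "joint_torque": joint torques, N m; "ee_pos": TCP position; "orientation": TCP orientation; "ft_force": force on the tool from outside, world axes, zero at the start; "moment": the same for the moment, N m; "width": finger opening in mm; "grasp_force": force on a finger pad.
Only numpy, scipy, OpenCV 4.12 (cv2) and the standard library are available. Lean on these libraries where they do the work, as an engineer would, in place of code of your own. Each camera call takes 0.05 s, during which the arm holds its last target. There are 200 camera calls.

### The job

Take the red push-type grease gun out of its holder, bring its mouth squarely in line over the slanted brass grease nipple on the green bearing block, and press it straight on until its jaws snap over the nipple's ball. Keep pushing along the nipple so that the gun's nose slides well over half of its 14 mm travel into the barrel, and finish while still gripping the gun and holding it there, in line with the nipple, against its spring. Leave the tin, the wrench, the oil bottle and the bearing race where they are.

Things in the scene. Friction and masses are not known exactly. Their poses are not given: they have to be found in the camera images.
- gun: push grease gun, 0.36 kg, mouth down in the holder, usable at any roll. Origin: centre of its collar's underside; z along the gun, away from the mouth. Steel collar 48 mm across, z 0 to 6 mm; red grip 30 x 30 mm (faces square to x and y), z 6 to 58; black cap 24 mm across, z 58 to 66; red barrel 35 mm across, z 0 to -24, out of which the steel nose stands to z -62
- nozzle (a joint): how far the nose has slid up into the barrel: 0 = fully out (as at the start), 0.014 m = fully in. A spring keeps it out: 11 N starts it moving, 16 N at 10 mm, 18 N at 14 mm
- mouth (a point): centre of the nose's open end, 62 mm below the gun's origin while the nose is fully out; moves with the nose; z as the gun's. The nose is a tube 29 mm outside, 22 mm inside, 22.5 mm deep; 8 mm inside the mouth four sprung jaws leave 11 mm between them; about 5 N, less than starts the nose's spring, pushes them over the nipple's 16 mm ball
- seat (a point): centre of the closed bottom of that tube, 22.5 mm from the mouth along the gun's +z. When the gun has snapped on, the nipple's tip rests here and the jaws are behind the ball
- holder: grey fixed holder 90 x 90 mm, 85 mm high; the gun's collar rests on its top plate and its barrel hangs in the 40 mm hole. Origin: centre of its underside, z up; the gun comes out straight up (its mouth must rise above 85 mm to be clear)
- block: green bearing block bolted to the bench: foot 140 (x) x 50 (y) x 16 mm, round housing 72 mm across with its bore along y 46 mm above the bench, carrying a 28 mm shaft stub 120 mm long. Origin: centre of its underside. The nipple stands radially on the housing and leans 28 degrees from vertical towards the block's -x
- nipple_tip (a point): top of the brass nipple's ball, 70 mm from the bore's axis (34 mm clear of the housing). z points out along the nipple's axis, so the gun's z must be laid along it. Ball 16 mm across, neck 9 mm, 18 mm base 27 mm below the tip
- tin: grease tin with a yellow band, 76 mm across, 85 mm high, a bystander; origin under its centre
- wrench: wrench lying on the bench, a bystander
- oil: blue oil bottle with a red cap, 52 mm across, 130 mm high, a bystander; origin under its centre
- race: loose steel bearing race (ring) 70 mm across, 18 mm high, a bystander; origin under its centre
Not all that is in view belongs to the job. Leave any turquoise look-alike of the gun alone.

How it is judged (in metres and radians):
On the way, in this order (a step that is already met when the one before it is completed fails the run):
1. the gun is lifted clear of its holder (mouth above 95 mm) (height (world z) of mouth above 0.095 m), for 0.1 s.
2. the jaws have snapped over the nipple: its tip within 4 mm of the seat, the gun in line with it within about 10 degrees (distance between seat and nipple_tip below 0.004 m and angle between the z axis of mouth and the z axis of nipple_tip, either way round below 0.17 rad), for 0.05 s.
At the end, for the whole second after the job is handed in: the nipple's tip is within 4 mm of the seat inside the nose, the gun is in line with the nipple within about 10 degrees, the nose is pushed more than 7 mm into the barrel, the fingers still grip the gun, it is at rest and it touches no holder (all of step 2 and value of joint nozzle above 0.007 m and contact force between gun and the fingers above 3 N and linear speed of gun below 0.02 m/s and contact force between gun and holder below 0.5 N); the arm keeps its last pose, push and grip.
It fails at once if the tin is moved by more than 25 mm (distance of tin from where it was at the start of the episode above 0.025 m).
It fails at once if the wrench is moved by more than 25 mm (distance of wrench from where it was at the start of the episode above 0.025 m).
It fails at once if the oil is moved by more than 25 mm (distance of oil from where it was at the start of the episode above 0.025 m).
It fails at once if the race is moved by more than 25 mm (distance of race from where it was at the start of the episode above 0.025 m).
It also fails if it takes over 38 s, if anything falls off the work surface, if the arm or the gripper's body presses on something with over 40 N, if the wrist force passes 120 N, or if a joint passes its speed limit or range.

## Working session

There is one attempt and no reset: what is moved stays moved. The work goes in short steps, Python scripts to look and compute and a tool call to move; the robot and the scene stay as the last step left them, time stands still between calls to the robot, and variables do not carry over. Pictures are saved under pics/ and viewed, at most 10 in all, crops included, and the job is handed in when it is done.

Besides the shell and the picture viewer there is one more tool, called by a JSON object that holds its "op" and its "data". move_arm: Moves the arm, as the interface text tells. Its arguments: {"type":"object","properties":{"steps":{"type":"array"}},"required":["steps"]}

```bash
mkdir -p pics; ls; python3 - <<'E'
from workcell import ctrl,cams
import cv2,numpy as np
print(ctrl.get_obs())
ims=[]
for c in ["scene","top","wrist"]:
    r=cams.get_image(c); cv2.imwrite(f"pics/{c}0.png",r["image"][:,:,::-1]); ims.append(r["image"])
    print(c,{k:np.round(v,4).tolist() for k,v in r.items() if k!="image"})
    for t in ["gun","holder","block","nipple_tip","tin","oil","race","wrench"]:
        print(t,[(round(d["p"],2),np.round(d["rect"]).tolist()) for d in cams.boxes_of(c,t)])
E
```

```text
pics
{'t': 0.0, 'qpos': array([ 1.20600548e+00,  4.23806956e-01,  1.63072011e+00,  5.85160016e-06,
        1.08860379e+00, -1.89870669e-02]), 'qvel': array([-0.00053034, -0.00104638,  0.00138065, -0.00117209, -0.00024469,
        0.00142961]), 'joint_torque': array([-1.25818828e-03, -5.44633842e+01, -2.73658955e+01,  6.43273001e-02,
        2.30491109e-02, -1.60384880e-04]), 'ee_pos': array([211.60682911, 587.47601018, 221.91103279]), 'orientation': array([-5.40437623e-01, -3.09445486e+00,  2.37007693e-03]), 'ft_force': array([-0.5599113 ,  0.20761476, -0.43939091]), 'moment': array([0.01438793, 0.00930327, 0.02675754]), 'grasp_force': 0.0, 'width': 87.71788376264163}
scene {'camera_matrix': [[398.4864, 0.0, 277.2177], [0.0, 398.4864, 214.3156], [0.0, 0.0, 1.0]], 'xyz': [1208.3367, 614.9317, 860.8369], 'rotation': [-0.9637, -2.4267, 1.0926]}
gun [(0.79, [248.0, 189.0, 16.0, 38.0]), (0.57, [282.0, 180.0, 11.0, 35.0]), (0.34, [251.0, 203.0, 4.0, 6.0])]
holder [(0.58, [252.0, 200.0, 37.0, 47.0])]
block [(0.89, [362.0, 251.0, 44.0, 48.0])]
nipple_tip []
tin [(0.67, [250.0, 254.0, 30.0, 4
[... 363 characters left out ...]
222.0, 22.0, 25.0])]
holder [(0.79, [362.0, 225.0, 51.0, 52.0]), (0.49, [454.0, 235.0, 30.0, 25.0])]
block [(0.59, [198.0, 257.0, 55.0, 63.0])]
nipple_tip [(0.65, [196.0, 269.0, 7.0, 15.0]), (0.38, [289.0, 226.0, 14.0, 69.0])]
tin [(0.95, [281.0, 160.0, 31.0, 36.0])]
oil [(0.94, [124.0, 207.0, 34.0, 27.0])]
race [(0.73, [452.0, 236.0, 30.0, 28.0])]
wrench [(0.84, [289.0, 228.0, 18.0, 70.0])]
wrist {'camera_matrix': [[376.789, 0.0, 284.7497], [0.0, 376.789, 212.8276], [0.0, 0.0, 1.0]], 'mount': [[0.0006, -0.9542, -0.2993, 81.9816], [1.0, 0.0006, 0.0001, 0.0352], [0.0001, -0.2993, 0.9542, -161.7845], [0.0, 0.0, 0.0, 1.0]]}
gun []
holder []
block []
nipple_tip []
tin []
oil []
race []
wrench []
```

```bash
python3 - <<'E'
import cv2,numpy as np
t=cv2.imread("pics/top0.png");s=cv2.imread("pics/scene0.png")
a=cv2.resize(t[130:310,90:490],(800,360),interpolation=cv2.INTER_CUBIC)
cv2.imwrite("pics/t1.png",a)
b=cv2.resize(s[150:350,190:430],(720,600),interpolation=cv2.INTER_CUBIC)
cv2.imwrite("pics/s1.png",b)
E
```

```text
(no output)
```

View pics/t1.png

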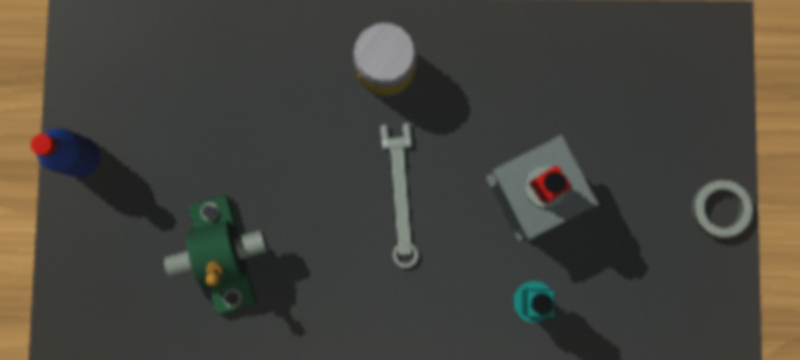

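View pics/s1.png

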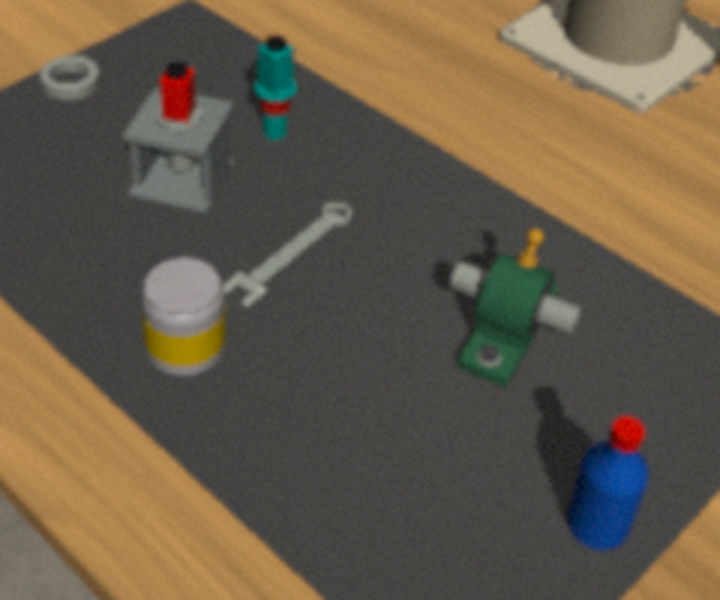

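The red gun stands in the grey holder (top px 364,222; scene 248,189). The look-alike is turquoise and stands on its own (top px 356,281; scene 282,180). The red one in the holder fits the description, and both enlarged crops confirm it. The block is at top px (198,257), with its nipple pointing towards the robot at (196,268).

```bash
cat > h.py <<'E'
import numpy as np,cv2
from scipy.spatial.transform import Rotation as R
from scipy.optimize import least_squares
from workcell import ctrl,cams
def shot(name,save=None):
    o=ctrl.get_obs(); r=cams.get_image(name)
    if name=="wrist":
        T=np.eye(4);T[:3,:3]=R.from_rotvec(o["orientation"]).as_matrix();T[:3,3]=o["ee_pos"]
        T=T@np.array(r["mount"])
    else:
        T=np.eye(4);T[:3,:3]=R.from_rotvec(r["rotation"]).as_matrix();T[:3,3]=r["xyz"]
    if save: cv2.imwrite(save,r["image"][:,:,::-1])
    return dict(im=r["image"],K=np.array(r["camera_matrix"]),T=T,o=o)
def proj(c,P):
    P=np.atleast_2d(P); q=(P-c["T"][:3,3])@c["T"][:3,:3]
    q=q@c["K"].T; return q[:,:2]/q[:,2:]
def onz(c,uv,z):
    d=c["T"][:3,:3]@np.linalg.solve(c["K"],[uv[0],uv[1],1.]); o=c["T"][:3,3]
    return o+d*(z-o[2])/d[2]
E
python3 - <<'E'
from h import *
t=shot("top");s=shot("scene")
f=lambda x,y:(90+x/2,130+y/2)
print("R",t["T"][:3,:3].round(2).tolist())
for n,uv,z in [("holder ctr",f(544,188),85),("gun cap top",f(555,183),151),("shaft L",f(176,264),46),("shaft R",f(254,244),46),("hous",f(215,250),70),("nipple",f(213,266),105),("foot1",f(210,212),16),("foot2",f(232,298),16),("corner",f(492,180),85),("c2",f(562,137),85),("c3",f(597,205),85)]:
    print(n,onz(t,uv,z).round(1))
for n,uv,z in [("gun cap",(190+178/3,150+67/3),151),("nipple tip",(190+536/3,150+232/3),108)]:
    print("scene",n,onz(s,uv,z).round(1))
o=ctrl.get_obs(); print(R.from_rotvec(o["orientation"]).as_matrix().round(3).tolist())
E
```

```text
R [[0.02, -0.99, 0.1], [-1.0, -0.02, 0.02], [-0.02, -0.1, -0.99]]
holder ctr [ 578.3 -174.2   85. ]
gun cap top [ 578.4 -175.2  151. ]
shaft L [483.7 257.6  46. ]
shaft R [509. 165.  46.]
hous [500.9 206.7  70. ]
nipple [482.6 201.3 105. ]
foot1 [548.  225.4  16. ]
foot2 [443.3 194.6  16. ]
corner [ 586.6 -114.4   85. ]
c2 [ 637.9 -195.1   85. ]
c3 [ 559.7 -234.9   85. ]
scene gun cap [ 579.8 -165.9  151. ]
scene nipple tip [470.4 210.  108. ]
[[-0.941, 0.339, -0.0], [0.339, 0.941, 0.0], [0.0, 0.0, -1.0]]
```

{"op": "move_arm", "data": {"steps": [[[-0.95,-0.67,0],0,0],[[-0.95,-0.67,0],0,0],[[-0.95,-0.67,0],0,0],[[-0.95,-0.67,0],0,0],[[-0.95,-0.67,0],0,0],[[-0.95,-0.67,0],0,0],[[-0.95,-0.67,0],0,0],[[-0.95,-0.67,0],0,0],[[-0.95,-0.67,0],0,0],[[-0.95,-0.67,0],0,0],[[-0.95,-0.67,0],0,0],[[-0.95,-0.67,0],0,0],[[-0.95,-0.67,0],0,0],[[-0.95,-0.67,0],0,0],[[-0.95,-0.67,0],0,0],[[-0.95,-0.67,0],0,0]]}}

```text
t: 2.78
ee_pos: [479.2, 205.8, 222.9]
orientation: [0.54, 3.094, 0.0]
ft_force: [-0.2, 0.4, 0.2]
width: 87.9
grasp_force: 0.0
```

```bash
python3 - <<'E'
from h import *
import pickle
w=shot("wrist","pics/w1.png"); pickle.dump(w,open("w1.pkl","wb"))
print(w["o"]["t"],w["o"]["ee_pos"],w["o"]["orientation"],w["o"]["qpos"])
for t in ["block","nipple_tip"]: print(t,[(round(d["p"],2),np.round(d["rect"],1).tolist()) for d in cams.boxes_of("wrist",t)])
E
```

```text
2.7833 [479.21331878 205.78801774 222.86890906] [5.40460670e-01 3.09439461e+00 3.42823820e-04] [ 3.82797494e-01  2.71241965e-01  1.85729805e+00 -1.99852801e-06
  1.01263616e+00 -8.42170220e-01]
block [(0.79, [298.5, 191.0, 125.7, 132.6])]
nipple_tip [(0.79, [282.1, 193.1, 29.3, 24.9]), (0.37, [211.8, 406.9, 61.5, 26.1])]
```

View pics/w1.png

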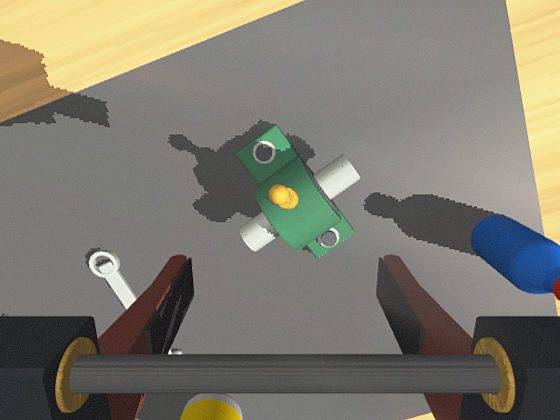

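The wrist picture shows the block clearly. The nipple's ball is at about (281,194), the bolts are at (264,152) and (329,238), and the shaft ends are near (352,168) and (250,243). I'll take a second view on the way to the gun.

{"op": "move_arm", "data": {"steps": [[[-0.57,-0.82,0],0,0],[[-0.57,-0.82,0],0,0],[[-0.57,-0.82,0],0,0],[[-0.57,-0.82,0],0,0],[[0,0,0],0,0]]}}

```text
t: 3.35
ee_pos: [504.6, 108.9, 222.7]
orientation: [0.542, 3.094, -0.001]
ft_force: [-0.1, 0.0, 0.2]
width: 88.0
grasp_force: 0.0
```

```bash
cat > fitb.py <<'E'
from h import *
import pickle,sys
def cyl(c,ax,r,h0,h1,n=40):
    ax=np.array(ax,float);ax/=np.linalg.norm(ax)
    a=np.cross(ax,[0.3,1,0.2]);a/=np.linalg.norm(a);b=np.cross(ax,a)
    t=np.linspace(0,2*np.pi,n,endpoint=False)
    ring=r*(np.outer(np.cos(t),a)+np.outer(np.sin(t),b))
    return np.vstack([np.array(c)+ring+ax*h0,np.array(c)+ring+ax*h1])
box=lambda x,y,z0,z1:np.array([[i*x/2,j*y/2,k] for i in(1,-1) for j in(1,-1) for k in(z0,z1)])
s,co=np.sin(np.radians(28)),np.cos(np.radians(28)); U=np.array([-s,0,co])
def place(P,p):
    c_,s_=np.cos(p[2]),np.sin(p[2]); return P@np.array([[c_,s_,0],[-s_,c_,0],[0,0,1]])+[p[0],p[1],0]
def render(c,parts,p):
    m=np.zeros((420,560),np.uint8)
    for P in parts:
        uv=proj(c,place(P,p)); h=cv2.convexHull((uv*16).astype(np.float32)).round().astype(np.int32)
        cv2.fillConvexPoly(m,h,255,cv2.LINE_AA,4)
    return m
def cost(p,views,parts):
    e=0
    for c,m in views: e+=np.mean((cv2.GaussianBlur(render(c,parts,p),(0,0),1.5).astype(float)-m)**2)
    return e
from scipy.optimize import minimize
def fit(views,parts,p0,d=(8,8,.12)):
    v=[(c,cv2.GaussianBlur(m.astype(np.uint8)*255,(0,0),1.5).astype(float)) for c,m in views]
    p0=np.array(p0,float); sim=np.vstack([p0]+[p0+np.eye(3)[i]*d[i] for i in range(3)])
    r=minimize(cost,p0,(v,parts),method="Nelder-Mead",options=dict(initial_simplex=sim,xatol=.02,fatol=1e-3,maxiter=300))
    return r.x,r.fun
def green(c):
    h=cv2.cvtColor(c["im"],cv2.COLOR_RGB2HSV); return (h[...,0]>55)&(h[...,0]<85)&(h[...,1]>110)&(h[...,2]>25)
def orange(c):
    h=cv2.cvtColor(c["im"],cv2.COLOR_RGB2HSV); return (h[...,0]>8)&(h[...,0]<28)&(h[...,1]>170)&(h[...,2]>70)
E
cat > m1.py <<'E'
from fitb import *
w=shot("wrist","pics/w2.png"); pickle.dump(w,open("w2.pkl","wb"))
V=[]
w1=pickle.load(open("w1.pkl","rb"))
mk=max(cams.cut_out("wrist","block"),key=lambda d:d["p"]); print(mk["p"],mk["rect"])
nip=cams.cut_out("wrist","nipple_tip"); print([(round(d["p"],2),d["rect"]) for d in nip])
pickle.dump(mk["pixels"],open("w2m.pkl","wb"))
print(w["o"]["ee_pos"],green(w1).sum(),green(w).sum(),orange(w1).sum(),orange(w).sum(),mk["pixels"].sum())
o=w["im"].copy(); o[mk["pixels"]]=o[mk["pixels"]]//2+[127,0,0]; g=green(w); o[g]=o[g]//2+np.array([0,0,127],np.uint8)
x,y=int(mk["rect"][0]),int(mk["rect"][1]);
a=[i[max(0,y-90):y+90,max(0,x-100):x+100] for i in (w["im"],o)]
cv2.imwrite("pics/w2c.png",cv2.resize(np.hstack(a),None,fx=2,fy=2)[:,:,::-1])
E
python3 m1.py
```

```text
Traceback (most recent call last):
  File "m1.py", line 5, in <module>
    mk=max(cams.cut_out("wrist","block"),key=lambda d:d["p"]); print(mk["p"],mk["rect"])
ValueError: max() iterable argument is empty
```

```bash
cat > m2.py <<'E'
from fitb import *
ws=[pickle.load(open(f"w{i}.pkl","rb")) for i in (1,2)]
n=3*0
# green: foot + housing, minus occlusion by nipple/shaft/bolts -> fill holes by taking hull-free union; fit with nipple drawn in
foot=box(140,50,0,16); house=cyl([0,0,46],[0,1,0],36,-20,20); shaft=cyl([0,0,46],[0,1,0],14,-60,60)
tip=np.array([0,0,46])+70*U
nipparts=[cyl(tip,U,4.5,-34,-8),cyl(tip,U,9,-34,-27),np.array([tip-8*U+8*np.array([np.cos(a)*np.cos(b),np.sin(a)*np.cos(b),np.sin(b)]) for a in np.linspace(0,6.28,25) for b in np.linspace(-1.57,1.57,13)])]
tiles=[]
for w in ws:
    g=green(w);o=orange(w)
    n,l,st,ce=cv2.connectedComponentsWithStats(g.astype(np.uint8)); i=1+st[1:,4].argmax(); print("green",st[i],ce[i])
    x,y,ww,hh=st[i][:4]; roi=np.zeros_like(g); roi[max(0,y-25):y+hh+25,max(0,x-25):x+ww+25]=1
    print("orange n",(o&roi).sum())
    p0=[497,210,.28]
    r,f=fit([(w,o&roi)],nipparts,p0); print("nipple fit",r.round(3),round(f,2),"tip",place(tip[None],r).round(1))
    im=w["im"].copy(); m=render(w,[foot,house,shaft]+nipparts,[r[0],r[1],r[2]])
    cs,_=cv2.findContours((m>127).astype(np.uint8),0,1); cv2.drawContours(im,cs,-1,(255,0,0),1)
    z=o&roi; im[z]=[255,0,255]
    cx,cy=int(ce[i][0]),int(ce[i][1]); cx=min(max(cx,100),460);cy=min(max(cy,100),320)
    tiles.append(im[cy-100:cy+100,cx-100:cx+100])
cv2.imwrite("pics/m2.png",cv2.resize(np.hstack(tiles),None,fx=2,fy=2,interpolation=cv2.INTER_NEAREST)[:,:,::-1])
E
python3 m2.py
```

```text
green [274 216  28  33 201] [287.88059701 232.12437811]
orange n 219
nipple fit [5.00179e+02 2.06470e+02 4.70000e-02] 59.6 tip [[467.4 204.9 107.8]]
green [379  98  62  61 701] [417.13837375 130.05420827]
orange n 373
nipple fit [4.95969e+02 2.15748e+02 4.47000e-01] 43.2 tip [[466.3 201.6 107.8]]
```

View pics/m2.png

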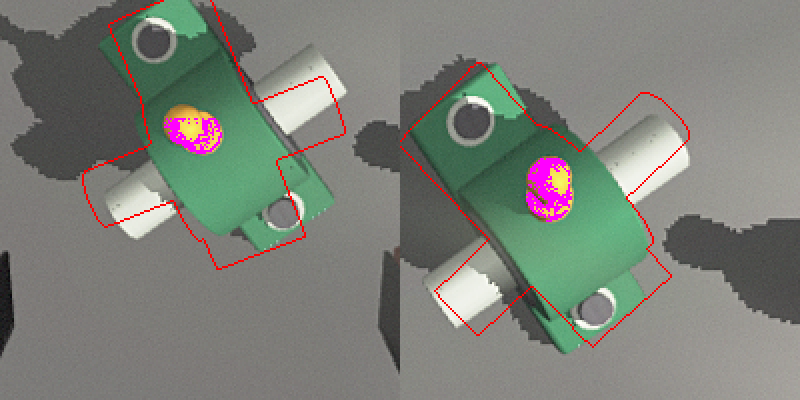

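The right tile's overlay fits poorly because my colour masks are too narrow. I'll widen them and fit the whole block over both views.

```bash
cat > m3.py <<'E'
from fitb import *
exec(open("m2.py").read().split("tiles=[]")[0])
def full(c,ctr,rad=62):
    h=cv2.cvtColor(c["im"],cv2.COLOR_RGB2HSV).astype(int); H,S,V=h[...,0],h[...,1],h[...,2]
    g=(H>50)&(H<90)&(S>70); o=(H>8)&(H<32)&(S>110); b=(V>165)
    roi=cv2.circle(np.zeros((420,560),np.uint8),tuple(int(v) for v in ctr),int(rad*1.6),1,-1)>0
    u=lambda m:m&roi
    a=cv2.morphologyEx((u(g|o|b)).astype(np.uint8),cv2.MORPH_CLOSE,np.ones((5,5)))
    n,l,st,_=cv2.connectedComponentsWithStats(a); k=1+st[1:,4].argmax(); m=l==k
    cs,_=cv2.findContours(m.astype(np.uint8),0,1); z=np.zeros_like(a); cv2.drawContours(z,cs,-1,1,-1)
    return z>0,u(o)
if __name__=="__main__":
    import sys
    ids=sys.argv[1:]; ws=[pickle.load(open(f"w{i}.pkl","rb")) for i in ids]
    P=np.array([497,210,.28]); M=[full(w,proj(w,[P[0],P[1],40])[0]) for w in ws]
    parts=[foot,house,shaft]+nipparts
    p0=P
    for w,m in list(zip(ws,M)): print("single",*[np.round(q,3) for q in fit([(w,m[0])],parts,p0)])
    p,f=fit([(w,m[0]) for w,m in zip(ws,M)],parts,p0); print("joint",p.round(3),f,"tip",place(tip[None],p).round(1))
    tiles=[]
    for w,m in zip(ws,M):
        ball=nipparts[2]; q,f=fit([(w,m[1])],nipparts,p,(3,3,.001)); print("nip",q.round(2),f,"tip",place(tip[None],[q[0],q[1],p[2]]).round(1))
        im=w["im"].copy()
        for pp in parts:
            cs,_=cv2.findContours((render(w,[pp],p)>127).astype(np.uint8),0,1); cv2.drawContours(im,cs,-1,(255,0,0),1)
        cs,_=cv2.findContours(m[0].astype(np.uint8),0,1); cv2.drawContours(im,cs,-1,(255,255,0),1)
        cx,cy=proj(w,[P[0],P[1],40])[0].astype(int); cx=min(max(cx,100),460);cy=min(max(cy,100),320)
        tiles.append(im[cy-100:cy+100,cx-100:cx+100])
    cv2.imwrite("pics/m3.png",cv2.resize(np.hstack(tiles[:2]),None,fx=2,fy=2,interpolation=cv2.INTER_NEAREST)[:,:,::-1])
E
python3 m3.py 1 2
```

```text
single [4.98865e+02 2.11417e+02 2.87000e-01] 205.603
single [4.97523e+02 2.14155e+02 2.89000e-01] 514.901
joint [4.98290e+02 2.12703e+02 2.90000e-01] 757.4179931972789 tip [[466.8 203.3 107.8]]
nip [4.9768e+02 2.1234e+02 2.9000e-01] 2.3598979591836735 tip [[466.2 202.9 107.8]]
nip [4.9749e+02 2.1241e+02 2.9000e-01] 2.3450552721088433 tip [[466.  203.  107.8]]
```

View pics/m3.png

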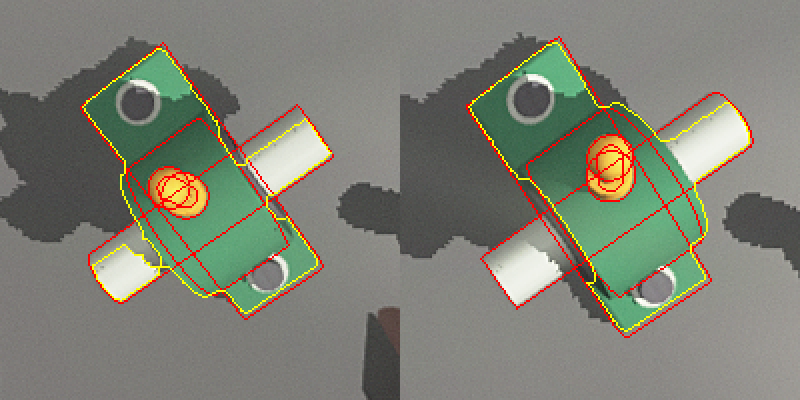

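The fit agrees in both views: nipple tip at about (466, 203, 108), block yaw 0.289. Next is the gun.

{"op": "move_arm", "data": {"steps": [[[-0.6,-0.88,0],0,0],[[-0.6,-0.88,0],0,0],[[-0.6,-0.88,0],0,0],[[-0.6,-0.88,0],0,0],[[-0.6,-0.88,0],0,0],[[-0.6,-0.88,0],0,0],[[-0.6,-0.88,0],0,0],[[-0.6,-0.88,0],0,0],[[-0.6,-0.88,0],0,0],[[-0.6,-0.88,0],0,0],[[-0.6,-0.88,0],0,0],[[0,0,0],0.95,0],[[0,0,0],0.95,0],[[0,0,0],0.95,0],[[0,0,0],0.95,0],[[0,0,0],0.95,0],[[0,0,0],0.95,0],[[0,0,0],0.95,0],[[0,0,0],0.95,0],[[0,0,0],0,0]]}}

```text
t: 5.12
ee_pos: [577.9, -171.0, 222.6]
orientation: [-1.52, -2.749, -0.001]
ft_force: [0.1, 0.5, 0.8]
width: 87.7
grasp_force: 0.0
```

```bash
cat > m4.py <<'E'
from fitb import *
w=shot("wrist","pics/w3.png"); pickle.dump(w,open("w3.pkl","wb"))
print(w["o"]["t"],w["o"]["ee_pos"],R.from_rotvec(w["o"]["orientation"]).as_matrix().round(4).tolist())
h=cv2.cvtColor(w["im"],cv2.COLOR_RGB2HSV).astype(int);H,S,V=[h[...,i] for i in range(3)]
red=((H<8)|(H>172))&(S>150)&(V>60)
n,l,st,ce=cv2.connectedComponentsWithStats(red.astype(np.uint8));print([ (s.tolist(),c.round(1).tolist()) for s,c in zip(st,ce) if 60<s[4]<50000])
im=w["im"][40:320,120:440]
cv2.imwrite("pics/w3c.png",cv2.resize(im,None,fx=2,fy=2,interpolation=cv2.INTER_CUBIC)[:,:,::-1])
E
python3 m4.py
```

```text
5.1167 [ 577.92968242 -170.96811783  222.58976725] [[-0.5317, 0.8469, -0.0001], [0.8469, 0.5317, 0.0005], [0.0005, 0.0001, -1.0]]
[([265, 190, 44, 56, 1398], [286.8, 210.6])]
```

View pics/w3c.png

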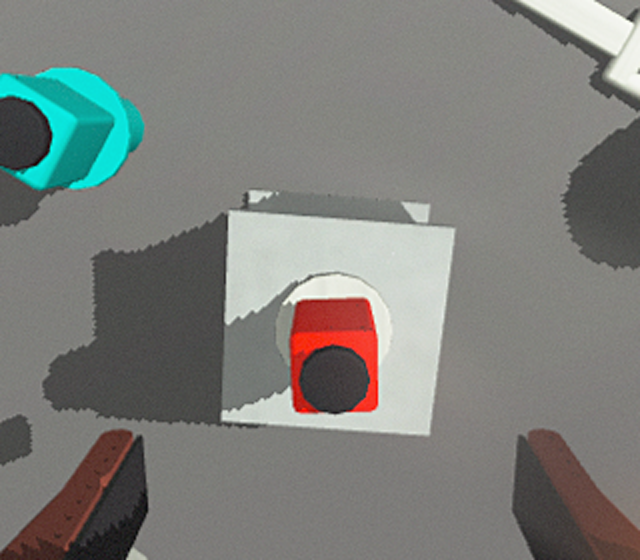

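The red gun stands in the holder, with its grip near (287,205) in the full image, almost square to the tool. Turquoise is upper left. I'll fit its centre and yaw.

```bash
cat > m5.py <<'E'
from fitb import *
w=pickle.load(open("w3.pkl","rb"))
h=cv2.cvtColor(w["im"],cv2.COLOR_RGB2HSV).astype(int);H,S,V=[h[...,i] for i in range(3)]
m=((H<10)|(H>170))&(S>130)&(V>40)
roi=np.zeros_like(m);roi[180:256,255:320]=1; m&=roi
cs,_=cv2.findContours(cv2.morphologyEx(m.astype(np.uint8),cv2.MORPH_CLOSE,np.ones((5,5))),0,1);z=np.zeros(m.shape,np.uint8);cv2.drawContours(z,cs,-1,1,-1)
cap=(V<75)&(S<110)&roi; capm=np.zeros_like(m);capm[205:252,265:312]=cap[205:252,265:312]
grip=box(30,30,91,143);C=cyl([0,0,0],[0,0,1],12,143,151)
for y0 in (.5,.62):
    p,f=fit([(w,(z>0)|capm)],[grip,C],[577,-175,y0],(5,5,.08));print("gun",p.round(3),np.degrees(p[2]).round(1),round(f,1))
plate=box(90,90,75,85)
hm=(S<40)&(V>95)
R_=w["T"]
T=R.from_rotvec(w["o"]["orientation"]).as_matrix()
d=np.array([p[0],p[1],0])-w["o"]["ee_pos"]; print("tool shift",(T.T@d).round(1),"tool y angle",np.degrees(np.arctan2(T[1,1],T[0,1])).round(2))
im=w["im"].copy()
for P in (grip,C,cyl([0,0,0],[0,0,1],24,85,91),box(90,90,84,85)):
    cs,_=cv2.findContours((render(w,[P],p)>127).astype(np.uint8),0,1);cv2.drawContours(im,cs,-1,(0,0,255),1)
# plate corners from crop: px/2+offset
for u,v in [(230,211),(455,228),(430,435),(222,421)]: print(onz(w,(120+u/2,40+v/2),85).round(1))
cv2.imwrite("pics/m5.png",cv2.resize(im[120:270,210:370],None,fx=3,fy=3,interpolation=cv2.INTER_NEAREST)[:,:,::-1])
E
python3 m5.py
```

```text
gun [ 581.385 -172.95     0.583] 33.4 40.8
gun [ 581.271 -172.643    0.589] 33.8 40.0
tool shift [ -3.3   1.9 222.6] tool y angle 32.12
[ 521.7 -154.4   85. ]
[ 600.7 -112.7   85. ]
[ 642.9 -191.8   85. ]
[ 563.5 -233.9   85. ]
```

View pics/m5.png

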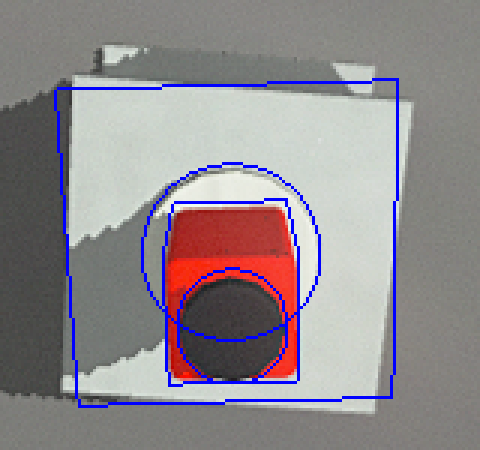

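Plate corners give a holder centre of (582,-173), which matches the gun fit of (581,-173). The gun's yaw is within about 1.5° of the tool. I'll descend and close.

{"op": "move_arm", "data": {"steps": [[[-0.13,0.08,0.5],0.2,0],[[0,0,0.82],0,0],[[0,0,0.82],0,0],[[0,0,0.82],0,0],[[0,0,0.82],0,0],[[0,0,0.8],0,0],[[0,0,0],0,0],[[0,0,0],0,1],[[0,0,0],0,1],[[0,0,0],0,1],[[0,0,0],0,1],[[0,0,0],0,1],[[0,0,0],0,1],[[0,0,0],0,1],[[0,0,0],0,1]]}}

```text
t: 6.42
ee_pos: [581.0, -174.8, 108.5]
orientation: [1.542, 2.736, 0.0]
ft_force: [0.5, 0.2, 0.7]
width: 37.8
grasp_force: 0.0
```

{"op": "move_arm", "data": {"steps": [[[0,0,0],0,1],[[0,0,0],0,1],[[0,0,0],0,1],[[0,0,0],0,1],[[0,0,-0.3],0,1],[[0,0,-0.5],0,1],[[0,0,-0.5],0,1],[[0,0,-0.5],0,1],[[0,0,0],0,1]]}}

```text
t: 7.17
ee_pos: [582.7, -175.3, 156.8]
orientation: [1.54, 2.733, 0.002]
ft_force: [0.5, 0.2, -2.9]
width: 29.8
grasp_force: 29.6
```

```bash
python3 - <<'E'
from h import *
o=ctrl.get_obs();print(o)
w=shot("wrist","pics/w4.png"); s=shot("scene","pics/s4.png")
uv=proj(s,[581,-173,120])[0].astype(int);print(uv)
a=cv2.resize(s["im"][uv[1]-50:uv[1]+50,uv[0]-50:uv[0]+50],(420,420),interpolation=cv2.INTER_CUBIC)
b=w["im"][:,100:480]
cv2.imwrite("pics/c4.png",np.hstack([a,b])[:,:,::-1])
E
```

```text
{'t': 7.1667, 'qpos': array([-3.11721781e-01,  4.77101868e-01,  1.71768411e+00, -4.05568127e-05,
        9.41739558e-01, -8.56028979e-01]), 'qvel': array([-0.00093419,  0.028194  ,  0.01981099, -0.00083242, -0.05016254,
        0.00085345]), 'joint_torque': array([ 3.67718807e-02, -5.48666239e+01, -2.36322981e+01,  2.75862910e-02,
        6.21838141e-01, -3.29563816e-03]), 'ee_pos': array([ 582.71562667, -175.27484487,  156.76667117]), 'orientation': array([1.54006840e+00, 2.73250461e+00, 1.54016690e-03]), 'ft_force': array([ 0.51313342,  0.16981496, -2.9006971 ]), 'moment': array([-0.03350959, -0.03465538, -0.00217608]), 'grasp_force': 29.626319110393524, 'width': 29.781714194222005}
[247 179]
```

View pics/c4.png

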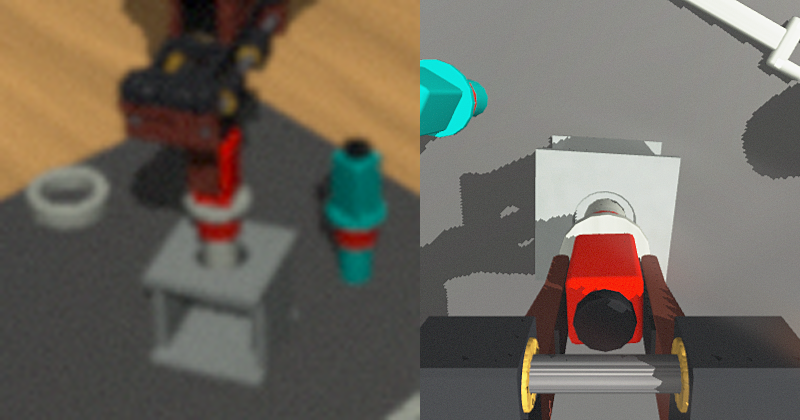

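The gun is held and lifted 48 mm, with its nose still in the hole. The tool can't tilt, so I'll swivel the gun about the pads by moving along tool +x while the hole's edge holds the nose back.

{"op": "move_arm", "data": {"steps": [[[0,0,0.32],0,1],[[0.2,0,0],0,1],[[0.2,0,0],0,1],[[0.2,0,0],0,1],[[0.2,0,0],0,1],[[0,0,0],0,1]]}}

```text
t: 7.77
ee_pos: [570.5, -157.7, 145.0]
orientation: [1.541, 2.736, -0.002]
ft_force: [1.5, -4.4, -3.8]
width: 29.5
grasp_force: 30.0
```

{"op": "move_arm", "data": {"steps": [[[0.22,0,0],0,1],[[0.22,0,0],0,1],[[0.22,0,0],0,1],[[0.22,0,0],0,1],[[0.22,0,0],0,1],[[0,0,0],0,1]]}}

```text
t: 8.27
ee_pos: [556.7, -134.0, 145.3]
orientation: [1.541, 2.736, -0.001]
ft_force: [2.2, -3.7, -1.4]
width: 29.5
grasp_force: 30.0
```

```bash
cat > m6.py <<'E'
# fit gun in tool frame: offset along tool x (at grasp height), y, axial g, tilt about tool y
from fitb import *
import sys
w=shot("wrist",f"pics/{sys.argv[1]}.png"); pickle.dump(w,open(sys.argv[1]+".pkl","wb")); o=w["o"]
T=R.from_rotvec(o["orientation"]).as_matrix()
print("t",o["t"],o["ee_pos"].round(1),o["ft_force"].round(1),o["grasp_force"])
gp=[d for d in cams.cut_out("wrist","gun")]; print([(round(d["p"],2),np.round(d["rect"]).tolist()) for d in gp])
h=cv2.cvtColor(w["im"],cv2.COLOR_RGB2HSV).astype(int);H,S,V=[h[...,i] for i in range(3)]
red=(((H<4)|(H>176))&(S>225)&(V>90))
print("red",red.sum(),[s.tolist() for s in cv2.connectedComponentsWithStats(red.astype(np.uint8))[2][1:] if s[4]>40])
im=w["im"]
cv2.imwrite(f"pics/{sys.argv[1]}c.png",cv2.resize(im[100:400,130:430],(600,600),interpolation=cv2.INTER_CUBIC)[:,:,::-1])
E
python3 m6.py w5
```

```text
t 8.2667 [ 556.7 -134.   145.3] [ 2.2 -3.7 -1.4] 29.999776482582092
[(0.86, [108.0, 185.0, 127.0, 96.0]), (0.65, [285.0, 306.0, 74.0, 97.0])]
red 524 [[249, 279, 73, 12, 278]]
```

View pics/w5c.png

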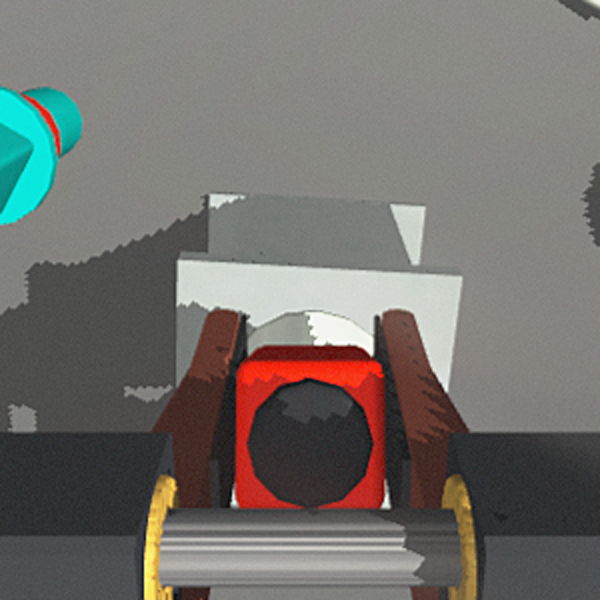

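The gun has swivelled: cap centre at px (285,321), the grip's upper edge at row ~281, and the collar's far rim at row ~255. I'll solve for its tilt from those.

```bash
cat > tilt.py <<'E'
from h import *
import pickle
def gunpt(x0,th,g,px,pz):  # gun point (px along tilt plane, pz) -> tool frame; gun z = (sin,0,-cos)
    z=np.array([np.sin(th),0,-np.cos(th)]); x=np.array([np.cos(th),0,np.sin(th)])
    return np.array([x0,0,-19.])+(pz-g)*z+px*x
def solve(w,obs,g=42.5,fixg=True):
    T=np.eye(4);T[:3,:3]=R.from_rotvec(w["o"]["orientation"]).as_matrix();T[:3,3]=w["o"]["ee_pos"]
    f=lambda q:[proj(w,(T[:3,:3]@gunpt(q[0],q[1],q[2],a,b)+T[:3,3]))[0][1]-v for a,b,v in obs]+[(q[2]-g)/2.]
    r=least_squares(f,[0,.4,g]); return r.x,np.round(r.fun,2)
if __name__=="__main__":
    w=pickle.load(open("w5.pkl","rb"))
    print(solve(w,[(0,66,321),(15,58,281),(24,6,255)]))
    w4=None
E
python3 tilt.py
```

```text
(array([-7.77150785,  0.40186436, 43.68216575]), array([ 1.05, -1.25,  0.22,  0.59]))
```

```bash
cat > tilt2.py <<'E'
from fitb import *
from scipy.optimize import minimize
def tools(o):
    T=np.eye(4);T[:3,:3]=R.from_rotvec(o["orientation"]).as_matrix();T[:3,3]=o["ee_pos"];return T
grip=box(30,30,6,58);cap=cyl([0,0,0],[0,0,1],12,58,66);collar=cyl([0,0,0],[0,0,1],24,0,6)
def topose(P,q,g): # q=x0,y0,th ; gun x->tool x-ish, z->-tool z
    x0,y0,th=q[:3]; x=np.array([np.cos(th),0,np.sin(th)]);z=np.array([np.sin(th),0,-np.cos(th)]);y=np.cross(z,x)
    return np.array([x0,y0,-19.])+np.outer(P[:,0],x)+np.outer(P[:,1],y)+np.outer(P[:,2]-g,z)
def sil(w,T,P,q,g):
    P=topose(P,q,g)@T[:3,:3].T+T[:3,3]; uv=proj(w,P)
    m=np.zeros((420,560),np.uint8);cv2.fillConvexPoly(m,cv2.convexHull((uv*16).astype(np.float32)).round().astype(np.int32),255,cv2.LINE_AA,4);return m
def masks(w):
    h=cv2.cvtColor(w["im"],cv2.COLOR_RGB2HSV).astype(int);H,S,V=[h[...,i] for i in range(3)]
    red=((H<5)|(H>175))&(S>215)&(V>75); win=np.zeros_like(red);win[170:350,235:335]=1
    red=cv2.morphologyEx((red&win).astype(np.uint8),cv2.MORPH_OPEN,np.ones((3,3)))
    n,l,st,_=cv2.connectedComponentsWithStats(red);red=(l==1+st[1:,4].argmax())
    u=cv2.fillConvexPoly(np.zeros((420,560),np.uint8),cv2.convexHull(np.argwhere(red)[:,::-1].astype(np.int32)),1)>0
    return u,u&~red&(S<140)&(V<110)
def fitgun(w,g=42.5,show=None):
    T=tools(w["o"]);u,c=masks(w); sl=slice(170,349)
    b=lambda m:cv2.GaussianBlur(m.astype(np.uint8)*(255 if m.max()<=1 else 1),(0,0),1.5).astype(float)[sl]
    U,C=b(u),b(c)
    def f(q): return ((b(np.maximum(sil(w,T,grip,q,g),sil(w,T,cap,q,g)))-U)**2).mean()+((b(sil(w,T,cap+np.array([0,0,0]),q,g))-C)**2).mean()
    best=min((minimize(f,[x,0,t],method="Nelder-Mead",options=dict(initial_simplex=[[x,0,t],[x+3,0,t],[x,2,t],[x,0,t+.15]],xatol=.01,fatol=1e-2)) for x in(-4,2) for t in(0,.3,.5)),key=lambda r:r.fun)
    if show:
        im=w["im"].copy()
        for m,col in [(sil(w,T,grip,best.x,g)>127,(0,0,255)),(sil(w,T,cap,best.x,g)>127,(0,255,255)),(sil(w,T,collar,best.x,g)>127,(0,255,0)),(u,(255,255,0)),(c,(255,0,255))]:
            cs,_=cv2.findContours(m.astype(np.uint8),0,1);cv2.drawContours(im,cs,-1,col,1)
        show.append(im[170:380,190:380])
    return best.x.round(3),round(best.fun,1)
if __name__=="__main__":
    w5=pickle.load(open("w5.pkl","rb")); w4=dict(w5);w4["im"]=cv2.imread("pics/w4.png")[:,:,::-1].copy()
    w4["o"]=dict(ee_pos=np.array([582.71562667,-175.27484487,156.76667117]),orientation=np.array([1.54006840,2.73250461,.00154]))
    w4["T"]=tools(w4["o"])@np.linalg.inv(tools(w5["o"]))@w5["T"]
    sh=[]
    for w in (w4,w5):
        for g in (42.5,): print(g,*fitgun(w,g,sh))
    cv2.imwrite("pics/t2.png",cv2.resize(np.hstack(sh),None,fx=2,fy=2,interpolation=cv2.INTER_NEAREST)[:,:,::-1])
E
python3 tilt2.py
```

```text
42.5 [-3.431 -0.101  0.629] 3431.3
42.5 [-62.      9.333   1.5  ] 432.5Traceback (most recent call last):
  File "tilt2.py", line 38, in <module>
    cv2.imwrite("pics/t2.png",cv2.resize(np.hstack(sh),None,fx=2,fy=2,interpolation=cv2.INTER_NEAREST)[:,:,::-1])
                                         ~~~~~~~~~^^^^
    return _nx.concatenate(arrs, 1, dtype=dtype, casting=casting)
           ~~~~~~~~~~~~~~~^^^^^^^^^^^^^^^^^^^^^^^^^^^^^^^^^^^^^^^
ValueError: need at least one array to concatenate
```

```bash
python3 - <<'E'
import cv2
a=cv2.cvtColor(cv2.imread("pics/w5.png"),cv2.COLOR_BGR2HSV);b=cv2.cvtColor(cv2.imread("pics/w4.png"),cv2.COLOR_BGR2HSV)
for n,(x,y) in dict(top=(253,340),edge=(280,284),dark=(280,276),finger=(235,290),finger2=(340,300),cap=(285,330),caphi=(285,295)).items(): print(n,a[y,x])
for n,(x,y) in dict(front=(286,245),front2=(286,275),top=(255,330),cap=(286,320),finger=(230,300)).items(): print(n,b[y,x])
# column profile of w5 at x=285, hue/sat/val
print([(y,*a[y,285].tolist()) for y in range(246,300,3)])
E
```

```text
top [  2 209 196]
edge [  4 240 246]
dark [  1 205 102]
finger [  5 132  95]
finger2 [  8 142  99]
cap [140  16  48]
caphi [120   8  65]
front [  2 214 176]
front2 [  3 234 179]
top [  3 157  94]
cap [75 23 44]
finger [  8 127  66]
[(246, 55, 7, 219), (249, 60, 6, 216), (252, 60, 7, 216), (255, 45, 11, 140), (258, 36, 5, 248), (261, 30, 3, 254), (264, 51, 18, 142), (267, 42, 21, 210), (270, 46, 17, 163), (273, 179, 171, 103), (276, 1, 209, 100), (279, 3, 202, 101), (282, 1, 228, 244), (285, 5, 248, 247), (288, 2, 228, 252), (291, 105, 18, 56), (294, 170, 12, 62), (297, 90, 11, 67)]
```

```bash
sed -i 's/(S>215)/(S>160)/; s/if show:/if show is not None:/' tilt2.py; python3 tilt2.py; python3 - <<'E'
from tilt import *
w=pickle.load(open("w5.pkl","rb"))
for ob in ([(15,58,280.7),(15,6,272.3),(12,66,289.5),(24,6,255)],[(15,58,280.7),(15,6,272.3),(12,66,289.5)]): print(solve(w,ob))
E
```

```text
42.5 [-0.66   0.225  0.006] 527.3
42.5 [-8.953  0.327  0.404] 141.8
(array([-7.80628714,  0.40046649, 42.54601296]), array([-0.58, -0.11,  0.48,  0.21,  0.02]))
(array([-7.85905137,  0.40236806, 42.61357539]), array([-0.56,  0.1 ,  0.46,  0.06]))
```

View pics/t2.png

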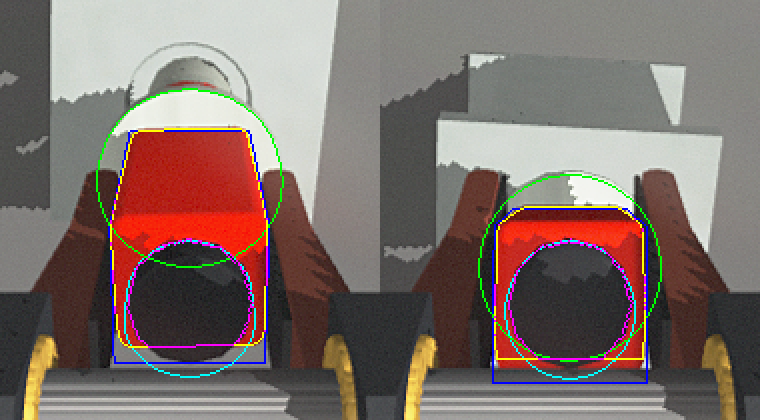

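Both overlays match: the gun was upright before the swivel and is now tilted about 0.40 rad, having slid about 8 mm in the pads. The hole-edge geometry agrees with this. I'll push a little further to reach 28°.

{"op": "move_arm", "data": {"steps": [[[0.17,0,0],0,1],[[0.17,0,0],0,1],[[0,0,0],0,1],[[-0.04,0,0],0,1],[[0,0,0],0,1]]}}

```text
t: 8.78
ee_pos: [552.6, -127.5, 145.2]
orientation: [-1.543, -2.736, -0.001]
ft_force: [2.7, -1.9, -1.0]
width: 29.9
grasp_force: 30.0
```

```bash
cat > m7.py <<'E'
from tilt2 import *
import sys
w=shot("wrist",f"pics/{sys.argv[1]}.png"); pickle.dump(w,open(sys.argv[1]+".pkl","wb")); o=w["o"]
print("t",o["t"],o["ee_pos"].round(1),o["ft_force"].round(1),o["grasp_force"].round(1))
for g in (41.5,42.5,43.5): print(g,*fitgun(w,g))
a=cv2.cvtColor(w["im"],cv2.COLOR_RGB2HSV)
print([(y,*a[y,285].tolist()) for y in range(244,306,2)])
E
python3 m7.py w6
```

```text
Traceback (most recent call last):
  File "m7.py", line 4, in <module>
    print("t",o["t"],o["ee_pos"].round(1),o["ft_force"].round(1),o["grasp_force"].round(1))
                                                                 ^^^^^^^^^^^^^^^^^^^^^^
AttributeError: 'float' object has no attribute 'round'
```

```bash
sed -i 's/,o\["grasp_force"\].round(1)//' m7.py; python3 m7.py w6
```

```text
t 8.8333 [ 552.6 -127.5  145.2] [ 2.5  0.1 -0.6]
41.5 [-11.32    0.297   0.537] 130.8
42.5 [-11.223   0.301   0.535] 109.4
43.5 [-11.115   0.309   0.531] 91.7
[(244, 30, 9, 108), (246, 57, 12, 220), (248, 70, 7, 213), (250, 60, 6, 220), (252, 60, 5, 217), (254, 50, 4, 217), (256, 60, 6, 218), (258, 50, 7, 220), (260, 51, 8, 218), (262, 64, 9, 219), (264, 34, 9, 238), (266, 41, 24, 202), (268, 38, 4, 251), (270, 44, 18, 212), (272, 48, 17, 150), (274, 53, 16, 147), (276, 46, 18, 156), (278, 57, 15, 168), (280, 3, 121, 99), (282, 1, 231, 210), (284, 2, 230, 245), (286, 4, 240, 247), (288, 3, 225, 255), (290, 92, 208, 38), (292, 120, 4, 60), (294, 162, 20, 64), (296, 120, 16, 63), (298, 130, 24, 64), (300, 90, 11, 67), (302, 90, 18, 69), (304, 140, 11, 67)]
```

```bash
python3 - <<'E'
from tilt import *
w=pickle.load(open("w6.pkl","rb"))
T=R.from_rotvec(w["o"]["orientation"]).as_matrix()
for th in (.45,.485,.53):
    r=least_squares(lambda q:[proj(w,T@gunpt(q[0],th,42.5,a,b)+w["o"]["ee_pos"])[0][1]-v for a,b,v in [(15,58,280.6),(12,66,289.3)]],[0]);print(th,r.x,r.fun, proj(w,T@gunpt(r.x[0],th,42.5,15,6)+w["o"]["ee_pos"])[0])
E
```

```text
0.45 [-8.91101405] [-0.03578484  0.03406019] [283.97671462 277.43391631]
0.485 [-9.70776928] [ 0.35976073 -0.34216152] [283.97657708 281.18124737]
0.53 [-10.70521927] [ 0.87007529 -0.82679405] [283.97618197 285.97662751]
```

Tilt is about 0.475 rad (27°) with an axis offset of about -9.5 mm. I'll withdraw along the gun's own axis.

{"op": "move_arm", "data": {"steps": [[[0.2,0,-0.39],0,1],[[0.35,0,-0.68],0,1],[[0.35,0,-0.68],0,1],[[0.35,0,-0.68],0,1],[[0.35,0,-0.68],0,1],[[0.35,0,-0.68],0,1],[[0,0,0],0,1],[[0,0,0],0,1]]}}

```text
t: 9.55
ee_pos: [526.7, -85.5, 239.9]
orientation: [-1.541, -2.737, -0.0]
ft_force: [-0.1, -0.4, -4.5]
width: 29.9
grasp_force: 30.0
```

```bash
cat > m8.py <<'E'
from tilt2 import *
import sys
w=shot("wrist"); s=shot("scene","pics/s8.png"); pickle.dump((w,s),open("ws8.pkl","wb")); o=w["o"]
print("t",o["t"],o["ee_pos"].round(1),o["ft_force"].round(1)); T=tools(o)
ds=cams.cut_out("scene","gun");print([(round(d["p"],2),np.round(d["rect"]).tolist(),int(d["pixels"].sum())) for d in ds])
a=cv2.cvtColor(w["im"],cv2.COLOR_RGB2HSV); print("col",[(y,*a[y,284].tolist()) for y in range(262,296,2)])
lower=[cyl([0,0,0],[0,0,1],24,0,6),cyl([0,0,0],[0,0,1],17.5,-24,0),cyl([0,0,0],[0,0,1],14.5,-62,-24)]
q=[-9.5,.3,.475]
for n,pz in (("cap",66),("collar",0),("mouth",-62)): print(n,proj(s,(topose(np.array([[0,0,pz]]),q,42.5)@T[:3,:3].T+T[:3,3]))[0].round(1), (topose(np.array([[0,0,pz]]),q,42.5)@T[:3,:3].T+T[:3,3])[0].round(1))
pickle.dump([(d["p"],d["rect"],d["pixels"]) for d in ds],open("s8m.pkl","wb"))
c=proj(s,(topose(np.array([[0,0,-30]]),q,42.5)@T[:3,:3].T+T[:3,3]))[0].astype(int)
h=cv2.cvtColor(s["im"],cv2.COLOR_RGB2HSV)
for y in range(c[1]-26,c[1]+27,2): print(y,' '.join(f"{h[y,x,2]:3d}{'r' if h[y,x,1]>120 and (h[y,x,0]<10 or h[y,x,0]>170) else '.'}" for x in range(c[0]-24,c[0]+25,2)))
print("cols from",c[0]-24)
E
python3 m8.py
```

```text
t 9.55 [526.7 -85.5 239.9] [-0.1 -0.4 -4.5]
[(0.56, [281.0, 177.0, 11.0, 34.0], 341), (0.53, [269.0, 160.0, 19.0, 29.0], 302)]
col [(262, 56, 8, 215), (264, 40, 13, 121), (266, 43, 7, 250), (268, 41, 21, 196), (270, 56, 13, 142), (272, 39, 15, 237), (274, 47, 16, 141), (276, 45, 14, 150), (278, 56, 13, 155), (280, 4, 133, 88), (282, 1, 247, 189), (284, 2, 236, 241), (286, 2, 227, 246), (288, 2, 219, 255), (290, 96, 242, 40), (292, 90, 10, 52), (294, 128, 16, 63)]
cap [280.9 139.5] [526.4 -84.3 279.8]
collar [270.7 155.6] [ 542.  -110.1  221.1]
mouth [261.7 169.7] [ 556.7 -134.4  165.9]
136 173. 178. 181. 182. 181. 180. 152.  92.  89.  86.  73r  72.  71.  73r  72r  60r  69r  67r  64r  69r  70r  67r  66r 133. 164.
138 180. 174. 175. 183. 184. 182. 170. 108.  88.  94.  77.  74r  76r  81r  81r  79r  79r  81r  78r  74r  65.  53.  71. 136. 169.
140 180. 180. 179. 178. 180. 184. 180. 115.  91.  92.  86.  79r  76r  82r  82r  80r  79r  79r  80r  82r  77.  75.  85r 150. 164.
142 179. 181. 179. 176. 178. 180. 178. 119.  95.  94.  90.  91.  89.  92.  86.  84.  83r  68r  70r  70r  73r  79r  86r 1
[... 2289 characters left out ...]
. 104.  89.  86. 104. 103. 108. 114.  70.
180 116. 118. 113. 106.  96.  82.  79.  53.  39.  36.  40.  67.  69.  66.  67.  64.  57. 122. 125. 102. 112. 128. 129. 102.  70.
182 120. 122. 124. 124. 123. 121. 118. 108.  92.  80.  77.  76.  72.  68.  69.  58.  35.  70. 107. 126. 120. 127.  94.  73.  68.
184 122. 122. 124. 122. 125. 118. 124. 123. 120. 122. 116. 113. 106.  77.  67.  63.  46.  53r 101r 112r 111r 105r  93r  71.  68.
186 124. 124. 117. 109. 110. 110. 116. 120. 121. 123. 122. 121. 100.  67.  68.  69.  63.  52. 102r 130r 138r 131r  91.  70.  66.
188 123.  94.  68.  55.  51.  57.  70. 109. 122. 121. 121. 111.  74.  69.  68.  69.  66.  51.  67.  80.  86.  78.  67.  70.  68.
cols from 242
```

```bash
python3 - <<'E'
from tilt2 import *
w,s=pickle.load(open("ws8.pkl","rb"));T=tools(w["o"])
nose=cyl([0,0,0],[0,0,1],14.5,-62,-24);bar=cyl([0,0,0],[0,0,1],17.5,-24,0);col=collar
for q in ([-8.7,.3,.44],[-9.5,.3,.475],[-10.5,.3,.52]):
    m=np.maximum(np.maximum(sil(s,T,nose,q,42.5),sil(s,T,bar,q,42.5)),sil(s,T,col,q,42.5))>127
    print(q,[(r,int(np.where(m[r])[0].min()),int(np.where(m[r])[0].max())) for r in range(156,182,2) if m[r].any()],"colbottoms",[(c,int(np.where(m[:,c])[0].max())) for c in (260,264,268)])
h=s["im"].astype(int)
for y in (164,166,168,170,172,174): print(y,[tuple(h[y,x]) and f"{h[y,x,0]},{h[y,x,1]},{h[y,x,2]}" for x in range(254,276,2)])
E
```

```text
[-8.7, 0.3, 0.44] [(156, 264, 280), (158, 263, 280), (160, 262, 279), (162, 262, 277), (164, 261, 274), (166, 260, 272), (168, 259, 270), (170, 259, 269), (172, 260, 268), (174, 263, 266)] colbottoms [(260, 172), (264, 174), (268, 172)]
[-9.5, 0.3, 0.475] [(156, 263, 279), (158, 262, 279), (160, 262, 278), (162, 261, 276), (164, 259, 273), (166, 258, 271), (168, 257, 269), (170, 258, 268), (172, 259, 266), (174, 264, 264)] colbottoms [(260, 172), (264, 174), (268, 170)]
[-10.5, 0.3, 0.52] [(156, 262, 278), (158, 260, 278), (160, 260, 277), (162, 259, 274), (164, 257, 271), (166, 256, 268), (168, 256, 267), (170, 257, 265), (172, 259, 264)] colbottoms [(260, 172), (264, 172), (268, 167)]
164 ['37,38,36', '30,30,27', '34,35,34', '43,42,38', '77,76,69', '103,98,91', '123,68,62', '132,30,23', '119,5,1', '97,8,3', '57,33,32']
166 ['46,46,44', '38,37,35', '39,39,39', '59,60,56', '101,101,94', '115,118,110', '120,121,112', '122,108,100', '96,54,50', '63,29,30', '40,38,36']
168 ['60,61,57', '48,46,42', '48,47,47', '86,90,80', '108,109,99', '119,121,113', '115,117,108', '100,104,96', '69,69,66', '44,44,44', '43,49,46']
170 ['69,68,64', '68,68,65', '62,61,58', '95,97,90', '114,117,108', '117,118,109', '105,108,102', '77,80,73', '41,43,39', '53,53,52', '55,58,54']
172 ['67,67,65', '68,69,65', '57,60,54', '64,67,63', '104,107,99', '106,109,100', '88,92,84', '55,52,49', '36,38,37', '46,44,46', '40,45,44']
174 ['73,71,69', '71,67,67', '52,53,52', '32,30,28', '52,54,49', '63,65,60', '51,53,51', '33,33,34', '47,44,45', '42,38,39', '35,39,40']
```

The scene view agrees on θ at about 0.455, with the mouth at tool offset (-55, 0.3, 75). I'll turn to line up with the block, then move part of the way and look at the nipple again.

{"op": "move_arm", "data": {"steps": [[[0,0,0],-1,1],[[0,0,0],-1,1],[[0,0,0],-1,1],[[0,0,0],-1,1],[[0,0,0],-1,1],[[0,0,0],-1,1],[[0,0,0],-1,1],[[0,0,0],-1,1],[[0,0,0],-1,1],[[0,0,0],-1,1],[[0,0,0],-1,1],[[0,0,0],-1,1],[[0,0,0],-1,1],[[0,0,0],-1,1],[[0,0,0],-1,1],[[0.12,0.98,0],-0.06,1],[[0.12,0.98,0],0,1],[[0.12,0.98,0],0,1],[[0.12,0.98,0],0,1],[[0.12,0.98,0],0,1]]}}

```text
t: 11.37
ee_pos: [477.1, 27.8, 238.6]
orientation: [0.449, -3.107, -0.0]
ft_force: [-0.1, 0.5, -3.4]
width: 30.1
grasp_force: 30.0
```

{"op": "move_arm", "data": {"steps": [[[0.12,0.98,0],0,1],[[0,0,0],0,1],[[0,0,0],0,1]]}}

```text
t: 11.62
ee_pos: [467.6, 50.4, 239.0]
orientation: [0.453, -3.107, 0.0]
ft_force: [1.2, -0.6, -4.0]
width: 29.7
grasp_force: 30.0
```

```bash
cat > m9.py <<'E'
from tilt2 import *
import m3
w=shot("wrist","pics/w9.png"); pickle.dump(w,open("w9.pkl","wb")); o=w["o"]; T=tools(o)
print("t",o["t"],o["ee_pos"].round(1),o["ft_force"].round(1),T[:3,:3].round(4).tolist())
P=[497.6,212.4,.289]; print("tip px",proj(w,[466,203,107.8]).round(1))
m=m3.full(w,proj(w,[466,203,95])[0])
r0=cv2.circle(np.zeros((420,560),np.uint8),tuple(proj(w,[466,203,95])[0].astype(int).tolist()),28,1,-1)>0
om=m[1]&r0; print("orange",om.sum())
q,f=fit([(w,om)],m3.nipparts,P,(3,3,.001)); print("nip",q.round(2),f,"tip",place(m3.tip[None],[q[0],q[1],.289]).round(1))
a=cv2.cvtColor(w["im"],cv2.COLOR_RGB2HSV); print("col",[(y,*a[y,284].tolist()) for y in range(272,296,2)])
E
python3 m9.py
```

```text
t 11.6167 [467.6  50.4 239. ] [ 1.2 -0.6 -4. ] [[-0.9583, -0.2857, -0.002], [-0.2857, 0.9583, -0.0004], [0.0021, 0.0002, -1.0]]
tip px [[459.7 249.9]]
orange 529
nip [4.9753e+02 2.1232e+02 2.9000e-01] 2.552389455782313 tip [[466.  203.  107.8]]
col [(272, 46, 16, 173), (274, 37, 13, 171), (276, 38, 16, 174), (278, 54, 14, 179), (280, 3, 141, 110), (282, 2, 217, 155), (284, 1, 218, 186), (286, 2, 214, 198), (288, 2, 214, 193), (290, 91, 167, 32), (292, 83, 22, 47), (294, 60, 9, 54)]
```

{"op": "move_arm", "data": {"steps": [[[0.13,0.97,0],0,1],[[0.13,0.97,0],0,1],[[0.13,0.97,0],0,1],[[0.13,0.97,0],0,1],[[0.13,0.97,0],0,1],[[0.15,1.0,0],0,1],[[0,0,0.4],0,1],[[0,0,0.5],0,1],[[0,0,0.5],0,1],[[0,0,0.3],0,1],[[0,0,0],0,1],[[0,0,0],0,1],[[0,0,0],0,1]]}}

```text
t: 12.75
ee_pos: [408.3, 184.2, 197.7]
orientation: [-0.449, 3.109, 0.0]
ft_force: [1.2, 0.3, -3.5]
width: 30.1
grasp_force: 30.0
```

```bash
cat > m10.py <<'E'
from tilt2 import *
import m3,sys
s=shot("scene","pics/s10.png");t=shot("top","pics/t10.png"); o=s["o"]; T=tools(o)
print("t",o["t"],o["ee_pos"].round(1),o["ft_force"].round(1),o["moment"].round(2))
tip=np.array([466.05,203,107.8]);Uw=place(m3.U[None],[0,0,.289])[0]
for q in ([-8.7,.3,.44],[-9.1,.3,.455],[-9.5,.3,.475]):
    P=topose(np.array([[0,0,-62.],[0,0,-39.5],[0,0,0]]),q,42.5)@T[:3,:3].T+T[:3,3]
    d=T[:3,:3].T@(tip-P[0]); z=P[2]-P[0];z/=np.linalg.norm(z); print(q,"tip-mouth tool",d.round(1),"angle",np.degrees(np.arccos(z@Uw)).round(1),"along",((P[0]-tip)@Uw).round(1),"lat",(P[0]-tip-((P[0]-tip)@Uw)*Uw).round(1))
nose=cyl([0,0,0],[0,0,1],14.5,-62,-24);bar=cyl([0,0,0],[0,0,1],17.5,-24,0)
for n,c in (("scene",s),("top",t)):
    print(n,"tip px",proj(c,tip).round(1))
    for q in ([-8.7,.3,.44],[-9.5,.3,.475]):
        m=sil(c,T,nose,q,42.5)>127; ys,xs=np.where(m); print(q,"nose bbox",xs.min(),xs.max(),ys.min(),ys.max())
c=s;u,v=proj(c,tip)[0].astype(int)
for y in range(v-22,v+12,2): print(y,' '.join("%d,%d,%d"%tuple(c["im"][y,x]) for x in range(u-16,u+18,2)))
print("from",u-16)
E
python3 m10.py
```

```text
t 12.75 [408.3 184.2 197.7] [ 1.2  0.3 -3.5] [0.05 0.1  0.02]
[-8.7, 0.3, 0.44] tip-mouth tool [-7.4  1.4 14.4] angle 2.8 along 16.2 lat [ 0.5 -1.3  0.1]
[-9.1, 0.3, 0.455] tip-mouth tool [-5.6  1.4 15.1] angle 1.9 along 15.9 lat [ 2.2 -0.8  1. ]
[-9.5, 0.3, 0.475] tip-mouth tool [-3.4  1.4 16. ] angle 0.8 along 15.7 lat [ 4.2 -0.2  2.1]
scene tip px [[367.6 225.4]]
[-8.7, 0.3, 0.44] nose bbox 363 378 205 222
[-9.5, 0.3, 0.475] nose bbox 363 378 205 223
top tip px [[195.2 270.4]]
[-8.7, 0.3, 0.44] nose bbox 187 202 268 288
[-9.5, 0.3, 0.475] nose bbox 186 202 266 286
203 93,68,42 94,71,43 138,102,61 183,141,81 186,141,82 185,144,84 183,136,78 182,136,81 174,129,79 102,57,30 118,21,20 143,16,6 158,18,0 155,23,10 155,44,35 149,71,60 173,133,87
205 91,68,43 91,68,41 110,82,50 168,125,73 177,133,81 183,138,81 187,144,86 184,138,80 160,116,66 96,31,16 128,15,7 150,12,0 167,24,13 163,9,0 159,21,3 146,73,38 173,129,75
207 78,62,43 91,66,40 115,88,51 174,130,79 181,137,82 176,131,77 178,133,79 187,140,82 177,134,79 111,63,43 127,10,0 160,24,23 169,23,12 163,13,5 151,28,14 159,101,57 178,132,
[... 1714 characters left out ...]
 76,75,72 75,75,72 73,71,69 83,79,70 123,102,74
229 48,49,46 44,42,39 60,57,57 76,75,73 72,71,68 75,75,73 71,69,68 94,75,46 169,121,33 189,139,44 106,89,59 72,68,66 73,72,68 69,71,68 74,74,71 72,75,72 75,75,73
231 62,59,59 44,44,41 63,57,57 76,77,73 75,73,71 76,76,72 73,73,68 92,75,53 151,109,33 131,99,48 81,76,70 74,76,70 73,75,73 75,75,72 75,75,72 74,73,71 73,74,71
233 62,59,57 36,35,36 58,54,53 71,72,67 72,72,71 72,73,68 87,78,66 123,91,37 169,124,44 91,79,65 74,74,72 74,74,73 74,75,72 74,74,71 73,74,75 74,71,71 74,75,74
235 40,39,38 41,40,41 43,51,44 49,79,59 46,72,56 62,69,58 108,82,38 159,115,32 162,120,38 92,78,67 74,72,71 77,75,72 75,74,72 75,76,72 71,70,68 74,72,73 78,78,74
from 351
```

```bash
cat > m11.py <<'E'
from tilt2 import *
import m3
s=dict(shot("scene")); o=s["o"]; T=tools(o)
nose=cyl([0,0,0],[0,0,1],14.5,-62,-24)
g=s["im"].astype(int)
# nose mask: bluish-neutral bright (b close to r) & V>93
m=(g[...,0]>92)&(g[...,0]-g[...,2]<25)
print("obs ",[(r,np.where(m[r,360:384])[0].min()+360,np.where(m[r,360:384])[0].max()+360) for r in range(209,224,2) if m[r,360:384].any()])
for q in ([-8.7,.3,.44],[-9.5,.3,.475],[-8.7,2.3,.44]):
    k=sil(s,T,nose,q,42.5)>127; print(q,[(r,np.where(k[r])[0].min(),np.where(k[r])[0].max()) for r in range(209,226,2) if k[r].any()])
h=cv2.cvtColor(s["im"],cv2.COLOR_RGB2HSV); om=(h[...,0]<30)&(h[...,1]>150)&(h[...,2]>85); om[:224]=0;om[238:]=0;om[:,:360]=0;om[:,374:]=0
print("ball obs",[(r,np.where(om[r])[0].tolist()) for r in range(224,234)])
for dx in (0,):
    k=render(s,[m3.nipparts[2]],[497.55,212.35,.289])>127; print("ball pred",[(r,np.where(k[r])[0].min(),np.where(k[r])[0].max()) for r in range(220,236) if k[r].any()])
E
python3 m11.py
```

```text
obs  [(209, np.int64(370), np.int64(371)), (211, np.int64(369), np.int64(377)), (213, np.int64(369), np.int64(376)), (215, np.int64(368), np.int64(376)), (217, np.int64(367), np.int64(375)), (219, np.int64(366), np.int64(375)), (221, np.int64(367), np.int64(374))]
[-8.7, 0.3, 0.44] [(209, np.int64(366), np.int64(378)), (211, np.int64(366), np.int64(378)), (213, np.int64(365), np.int64(377)), (215, np.int64(365), np.int64(376)), (217, np.int64(364), np.int64(376)), (219, np.int64(364), np.int64(375)), (221, np.int64(367), np.int64(374))]
[-9.5, 0.3, 0.475] [(209, np.int64(366), np.int64(378)), (211, np.int64(366), np.int64(377)), (213, np.int64(365), np.int64(377)), (215, np.int64(364), np.int64(376)), (217, np.int64(364), np.int64(375)), (219, np.int64(363), np.int64(375)), (221, np.int64(366), np.int64(374))]
[-8.7, 2.3, 0.44] [(209, np.int64(367), np.int64(379)), (211, np.int64(367), np.int64(378)), (213, np.int64(366), np.int64(378)), (215, np.int64(365), np.int64(377)), (217, np.int64(365), np.int64(377)), (219, np.int64(364), np.int64(376)), (221, np.int64(367), np.int64(375))]
ball obs [(224, []), (225, []), (226, [368]), (227, [366, 367, 368, 369, 370]), (228, [366, 367, 368, 369, 370]), (229, [366, 367, 368, 369, 370]), (230, [366, 367, 368, 369, 370]), (231, [366, 367, 368, 369]), (232, [366, 367, 368]), (233, [365, 366, 367, 368])]
ball pred [(225, np.int64(366), np.int64(368)), (226, np.int64(364), np.int64(369)), (227, np.int64(364), np.int64(370)), (228, np.int64(364), np.int64(370)), (229, np.int64(364), np.int64(370)), (230, np.int64(364), np.int64(369)), (231, np.int64(365), np.int64(368))]
```

Nose and ball agree with the model in the same image, so I need a small sideways correction. Then I'll advance along the nipple to just before the jaws and check forces.

{"op": "move_arm", "data": {"steps": [[[0.08,0.06,0.04],0,1],[[-0.094,0,0.176],0,1],[[-0.094,0,0.176],0,1],[[-0.094,0,0.176],0,1],[[-0.094,0,0.176],0,1],[[-0.094,0,0.176],0,1],[[0,0,0],0,1],[[0,0,0],0,1],[[0,0,0],0,1]]}}

```text
t: 13.65
ee_pos: [416.4, 188.6, 174.2]
orientation: [0.45, -3.108, 0.0]
ft_force: [-0.9, 0.1, -3.6]
width: 30.0
grasp_force: 30.0
```

```bash
cat > st.py <<'E'
from tilt2 import *
import m3
o=ctrl.get_obs();T=tools(o); f=T[:3,:3].T@o["ft_force"]
print("t",o["t"],"ee",o["ee_pos"].round(1),"ftool",f.round(1),"mom",(T[:3,:3].T@o["moment"]).round(2),"gf",round(o["grasp_force"],1))
tip=np.array([466.05,203,107.8]);Uw=place(m3.U[None],[0,0,.289])[0]
for q in ([-8.7,.3,.44],[-9.1,.3,.455],[-9.5,.3,.475]):
    P=topose(np.array([[0,0,-62.],[0,0,-39.5]]),q,42.5)@T[:3,:3].T+T[:3,3]
    l=P[0]-tip;a=l@Uw; print(q[2],"along",round(a,1),"lat tool",(T[:3,:3].T@(l-a*Uw)).round(1))
E
python3 st.py
```

```text
t 13.65 ee [416.4 188.6 174.2] ftool [0.8 0.3 3.6] mom [ 0.14  0.29 -0.03] gf 30.0
0.44 along -8.8 lat tool [2.7 0.6 1.4]
0.455 along -9.0 lat tool [1.  0.6 0.5]
0.475 along -9.3 lat tool [-1.2  0.6 -0.6]
```

No contact force, so the ball is inside the mouth. Pressing on.

{"op": "move_arm", "data": {"steps": [[[-0.02,-0.02,0],0,1],[[-0.038,0,0.07],0,1],[[-0.038,0,0.07],0,1],[[-0.038,0,0.07],0,1],[[0,0,0],0,1]]}}

```text
t: 14.07
ee_pos: [419.5, 189.1, 168.9]
orientation: [0.45, -3.108, 0.0]
ft_force: [-2.2, 0.7, -3.6]
width: 29.8
grasp_force: 30.0
```

```bash
python3 st.py
```

```text
t 14.0667 ee [419.5 189.1 168.9] ftool [1.9 1.3 3.6] mom [-0.14  0.7  -0.03] gf 30.0
0.44 along -14.9 lat tool [2.4 0.2 1.3]
0.455 along -15.2 lat tool [0.7 0.2 0.4]
0.475 along -15.4 lat tool [-1.4  0.2 -0.8]
```

{"op": "move_arm", "data": {"steps": [[[-0.038,0,0.07],0,1],[[-0.038,0,0.07],0,1],[[0,0,0],0,1]]}}

```text
t: 14.32
ee_pos: [421.8, 189.7, 164.9]
orientation: [0.45, -3.109, 0.0]
ft_force: [1.1, -0.2, -12.9]
width: 29.7
grasp_force: 30.0
```

{"op": "move_arm", "data": {"steps": [[[-0.038,0,0.07],0,1],[[-0.038,0,0.07],0,1],[[0,0,0],0,1]]}}

```text
t: 14.57
ee_pos: [423.2, 190.2, 162.0]
orientation: [0.45, -3.108, 0.0]
ft_force: [-3.8, -1.8, -1.3]
width: 29.8
grasp_force: 30.0
```

```bash
python3 st.py
```

```text
t 14.5667 ee [423.2 190.2 162. ] ftool [ 4.2 -0.6  1.3] mom [-0.12  1.09 -0.02] gf 30.0
0.44 along -22.8 lat tool [2.3 0.1 1.2]
0.455 along -23.1 lat tool [0.6 0.1 0.3]
0.475 along -23.3 lat tool [-1.5  0.1 -0.8]
```

It snapped on: the force dipped as the jaws passed the ball, and the estimate puts it at 23 mm deep. Now I'll compress the nose.

{"op": "move_arm", "data": {"steps": [[[-0.038,0,0.07],0,1],[[-0.038,0,0.07],0,1],[[-0.038,0,0.07],0,1],[[0,0,0],0,1],[[0,0,0],0,1]]}}

```text
t: 14.98
ee_pos: [425.5, 190.8, 157.4]
orientation: [0.45, -3.107, 0.001]
ft_force: [-8.2, -2.4, 8.7]
width: 29.9
grasp_force: 30.0
```

```bash
python3 st.py; python3 m7.py w12 | head -4
```

```text
t 14.9833 ee [425.5 190.8 157.4] ftool [ 8.5  0.  -8.7] mom [-0.12  1.67 -0.03] gf 30.0
0.44 along -28.0 lat tool [2.4 0.1 1.3]
0.455 along -28.3 lat tool [0.7 0.1 0.4]
0.475 along -28.5 lat tool [-1.4  0.1 -0.8]
t 14.9833 [425.5 190.8 157.4] [-8.2 -2.4  8.7]
41.5 [-11.397  -0.254   0.54 ] 143.4
42.5 [-11.355  -0.252   0.541] 120.8
43.5 [-11.206  -0.255   0.535] 100.8
```

{"op": "move_arm", "data": {"steps": [[[-0.038,0,0.07],0,1],[[-0.038,0,0.07],0,1],[[0,0,0],0,1],[[0,0,0],0,1],[[0,0,0],0,1]]}}

```text
t: 15.45
ee_pos: [427.1, 191.3, 154.1]
orientation: [0.45, -3.107, 0.001]
ft_force: [-9.7, -2.4, 10.0]
width: 29.9
grasp_force: 30.0
```

```bash
python3 st.py; python3 m7.py w13 | head -3; cat > chk.py <<'E'
from tilt2 import *
# nose length visible in scene: barrel-bottom to ball; compare predicted barrel edge rows
s=shot("scene","pics/s13.png");T=tools(s["o"])
for q in ([-9.1,.3,.455],[-10,.0,.49]):
    for pz in (66,6,0,-24): print(q[2],pz,(lambda P:(P[0].round(1),proj(s,P)[0].round(1)))(topose(np.array([[0,0,float(pz)]]),q,42.5)@T[:3,:3].T+T[:3,3]))
for y in range(206,236): print(y,' '.join("%d,%d,%d"%tuple(s["im"][y,x]) for x in range(363,376,2)))
E
python3 chk.py
```

```text
t 15.45 ee [427.1 191.3 154.1] ftool [ 10.    0.5 -10. ] mom [-0.13  1.86  0.  ] gf 30.0
0.44 along -31.8 lat tool [2.5 0.1 1.3]
0.455 along -32.0 lat tool [0.8 0.1 0.4]
0.475 along -32.3 lat tool [-1.3  0.1 -0.7]
t 15.45 [427.1 191.3 154.1] [-9.7 -2.4 10. ]
41.5 [-11.638  -0.239   0.554] 143.1
42.5 [-11.349  -0.254   0.541] 120.4
0.455 66 (array([425.9, 191.3, 194.2]), array([378.1, 192.9]))
0.455 6 (array([451.1, 198.7, 140.2]), array([371.4, 213.5]))
0.455 0 (array([453.6, 199.5, 134.8]), array([370.8, 215.5]))
0.455 -24 (array([463.7, 202.4, 113.3]), array([368.2, 223.5]))
0.49 66 (array([426.2, 191. , 193.8]), array([377.9, 193. ]))
0.49 6 (array([453.1, 199. , 140.8]), array([371.1, 213.7]))
0.49 0 (array([455.8, 199.8, 135.5]), array([370.5, 215.7]))
0.49 -24 (array([466.6, 203. , 114.3]), array([367.8, 223.8]))
206 175,133,79 177,135,80 177,133,81 159,45,15 183,0,0 186,9,0 187,5,0
207 183,140,81 183,138,81 176,127,74 169,36,17 186,9,0 186,5,0 188,2,0
208 181,137,83 183,137,81 168,114,67 177,30,15 182,6,0 188,6,0 189,11,0
209 180,136,78 177,135,81 163,101,59 177,15,0 185,5,0 1
[... 1264 characters left out ...]
104,96 133,136,124 147,149,136 145,141,128 120,105,98 83,72,70
228 72,73,67 109,112,103 132,136,126 149,151,138 145,147,134 110,110,105 73,73,67
229 74,78,70 115,116,110 135,140,129 147,151,136 140,145,134 99,103,96 76,76,72
230 89,89,85 120,124,114 140,144,133 148,153,141 135,139,127 89,91,86 73,69,67
231 99,100,94 127,130,120 142,145,133 147,151,139 130,133,122 82,82,77 71,74,69
232 104,107,99 131,134,122 142,145,133 147,147,137 123,128,118 81,81,78 73,72,70
233 103,105,89 134,139,124 146,149,136 144,147,135 115,119,109 75,76,73 73,72,71
234 105,93,76 134,132,112 146,147,131 135,140,130 104,109,99 77,76,71 75,76,71
235 105,85,43 143,120,78 148,136,109 129,127,113 91,92,87 74,74,72 77,77,76
```

The push along the nipple is 16.7 N, which means the nose is about 10–11 mm in. The scene image shows about 27 mm of nose left outside the barrel, which agrees. The gun is in line and still gripped, so I'm handing in.

```bash
python3 -c "
from workcell import ctrl
print(ctrl.close_job())"
```

```text
the job is handed in; nothing more can be done
None
```

The job is handed in, but `close_job` returned no verdict. At hand-in the gun read as snapped onto the nipple and in line within a few degrees, its nose about 10 mm into the barrel by force and image, still gripped at 30 N and held against its spring.

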